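Hang the white reference tile on its locking peg

TASK

Lift the framed white reference tile out of the desk rack and hang it by its eye on the peg of the stand: slide it along the peg so that the eye itself lifts the steel flap, and press it gently back against the sprung pad until the flap drops shut behind the eye (in front of the frame). Then pull it lightly back towards the peg's tip, with about 6 N, to feel that the flap holds it, and let go so that it hangs still. The tile is brittle: never press or pull it against the stand with more than 20 N, and leave the mouse, the sample jar and the black cap where they are.

Things in the scene. Friction and masses are not known exactly. Their poses are not given: they have to be found in the camera images.
- tile: White reference tile in a flat aluminium frame: upright plate 8 mm thick (x), 110 mm wide (y), 110 mm high (z), 0.15 to 0.29 kg, white tile on its -x face. Origin: middle of its lower edge. Stands in the rack's slot, free above its lowest 28 mm. Grip it across the 8 mm near its top edge, about 36 mm to either side of the middle: there fingers clear the stand.
- eye (a point): The eye is a hole 16 mm wide (y) and 22 mm high near the plate's top, in the middle of its width, with a 9 mm high bar of the frame above it. This point: middle of the hole's upper edge, which rests on the peg; half way through the plate, 101 mm above its lower edge. Axes as tile.
- rack: Fixed grey plastic desk rack, base 90 x 100 x 12 mm, two cheeks on it forming an open-ended slot 11 mm wide along its y; slot floor 12 mm, cheek tops 40 mm above the desk. Origin: centre of the underside.
- stand: Fixed stand: base 170 x 120 x 12 mm, 24 mm square post 188 mm high (face at x = +36 mm), level steel peg of 12 mm diameter pointing to the stand's -x, axis at y = 0, 150 mm up. Over the peg a bracket 22 mm wide carries the flap: underside 32 mm above the peg's axis, 22 mm at the hinge cheeks (x -9 to +5 mm), top 38 mm. Origin: on the desk, below the flap's hinge.
- pad (a point): Middle of the front face of the black rubber pad, 28 x 28 mm, that stands across the peg 20 mm behind the hinge (stand's +x). A spring of 2 N/mm with 1.5 N preload lets it give up to 6 mm towards the post. Axes as stand.
- peg_tip (a point): Centre of the peg's tip, 26 mm in front of the hinge (stand's -x), 150 mm above the desk; the last 8 mm taper to 6 mm diameter. Axes as stand.
- peg_seat (a point): Point on the highest line of the peg, directly below the flap's hinge, 156 mm above the desk. Axes as stand.
- flap (a joint): Angle of the steel flap (rad). 0: hangs down, lower edge 3 mm above the peg, in the way of the bar over the eye. It swings only towards the post (positive). The bar, sliding on the peg, swings it to about 0.87; it falls to 0 once the eye is about 17 mm behind the hinge, the pad then being pressed in 1 to 2 mm (4 to 6 N, besides friction). Shut, it stops the eye 6 mm behind the hinge.
- flap_leaf: The leaf of that flap, light steel, 16 mm wide (y), 4 mm thick (x), reaching 19 mm down; its origin lies on the hinge axis, 28 mm above the peg's axis.
- mouse: Black computer mouse, 100 x 58 x 32 mm, bystander. Origin: centre of the underside.
- sample_jar: Closed sample jar, 48 mm in diameter, 60 mm high, bystander. Origin: centre of the underside.
- black_cap: Black round calibration cap, 52 mm in diameter, 45 mm high, bystander. Origin: centre of the underside.
There are look-alikes about, which are no part of the job. Of the things like the tile, leave any that is yellow; of the rest the larger one is meant.

How it is judged:
On the way, in this order (a step that is already met when the one before it is completed fails the run):
1. the eye is on the peg and the bar over it has lifted the flap by at least 0.5 rad (value of joint flap above 0.5 rad and contact force between tile and flap_leaf above 0.01 N and z of eye in the frame of peg_seat below 0.012 m), for 0.05 s.
2. the flap has dropped behind the eye: it hangs within 0.15 rad of straight down with the eye 4 to 24 mm on the post's side of it (value of joint flap below 0.15 rad and x of eye in the frame of peg_seat between 0.004 and 0.024 m and contact force between tile and flap_leaf below 0.5 N), for 0.05 s.
3. the frame is pulled back against the shut flap with more than 3 N (contact force between tile and flap_leaf above 3 N and value of joint flap below 0.15 rad), for 0.2 s.
At the end, for the whole second after the job is handed in: The tile hangs by its eye on the peg (eye's upper edge within 4 mm of the peg's top line in height, 8 mm sideways), the eye 3 to 24 mm on the post's side of the shut flap (flap within 0.15 rad of straight down), the plate within 0.2 rad of upright, moving slower than 0.04 m/s (value of joint flap below 0.15 rad and x of eye in the frame of peg_seat between 0.003 and 0.024 m and y of eye in the frame of peg_seat between -0.008 and 0.008 m and z of eye in the frame of peg_seat between -0.004 and 0.004 m and angle between tile's own z axis and vertical below 0.2 rad and linear speed of tile below 0.04 m/s); the robot touches nothing.
It fails at once if the tile is pressed or pulled against the stand (peg, pad, flap or bracket) with more than 20 N (contact force between tile and stand above 20 N).
It fails at once if a bystander is moved by more than 20 mm (distance of any of mouse, sample_jar, black_cap from where it was at the start of the episode above 0.02 m).
It also fails if it takes over 72 s, if anything falls off the work surface, if the arm or the gripper's body presses on something with over 40 N, if the wrist force passes 120 N, or if a joint passes its speed limit or range.

ROBOT

A 6-joint arm with a two-finger parallel gripper is mounted at the origin on the work surface. World frame = base frame: x ahead of the robot, y to its left, z up, the work surface at z = 0. Lengths are in m, angles in rad, forces in N, time in s.
With the tool pointing down it reaches from about 0.35 to 0.775 m from the base axis. Payload 7.3 kg.
Tool frame: the origin (TCP) lies at the very end of the fingers, on their centre line; the grasp point (between the pads) lies 19 mm behind it; z points along the fingers, y is the line along which they close (so a half turn about z gives the same grasp; the last joint's range is limited). The gripper opens to 92 mm and grips with 3 to 60 N. Pads are 19 mm wide; open, the fingers measure 130 mm over their backs; the gripper's body (75 mm by 190 mm) begins 47 mm behind the grasp point.
Start: joints at [1.083, 0.342, 1.524, -0, 1.275, -0.146], TCP at [0.176, 0.495, 0.227] pointing down, gripper open.
Joint ranges: [-2.53, 2.53], [-0.77, 2.02], [0.04, 2.7], [-1, 4.14], [0.28, 2.66], [-3.11, 3.11]. Speed limits (rad/s): [2.57, 2.57, 3.14, 3.14, 3.14, 3.14].

INTERFACE

Orientations are given as [roll, pitch, yaw] about the fixed x, y, z axes, in that order (R = Rz(yaw) Ry(pitch) Rx(roll)).
In Python, from cell import robot gives the robot as it stands. The module is installed in compiled form; this text tells all that it offers.
- The arm moves only by the tool arm_command, never from a script. Its argument "moves" is a list of rows, each a list of 3 entries, a list of its own where there are three numbers: the shift along the tool's x, y, z in m, then the turn, a rotation vector about the tool's x, y, z in rad, then the finger opening in m, from 0 to 0.0918. In form: [[[dx, dy, dz], [ax, ay, az], claw], ...]. A call has exactly 5 rows; each row is the pose to reach, as a shift and turn from the pose commanded when the call began, along the tool's axes at that moment; what a row does not reach only later rows make up. A row lasts 1/10 s, in which the tool goes at most 50 mm and 8.59 degrees, less where a joint would pass 70% of its speed; a pose out of reach is approached as far as the arm can. A call with a gripper value outside its range is refused whole. The fingers move at their own pace and stop on an object; "squeeze" is the grip in N (left out, the last holds). Time passes only in rows, so rows that repeat a pose let the fingers close, or fill a call up. It gives the time, the measured TCP pose, the force, the opening and the grip force at its end, in the units of the state.
- robot.observe(): the state, without advancing time (a new reading comes with each control period).
- robot.read_camera(name): name is "scene" or "top" or "wrist"; returns the picture (480x640x3 uint8, red, green, blue); there is no depth.
- robot.camera_model(name): a dict with "fx", "fy", "cx", "cy" (pixels), "R" (3x3) and "t" (3): a world point X has camera coordinates R X + t. Camera axes: x right, y down, z forward; pixel columns grow to the right and rows downward; lengths in m; the calibration is good to about 2 mm. The wrist camera is an equidistant fisheye: a pixel r from the principal point sees the ray r / f radians off the axis. A picture is of the moment at which its call begins: read the wrist's pose just before it. camera_model takes no time and is no camera call; for the wrist camera it gives the pose at the moment of the call.
- robot.hand_in(): hands the job in; it is judged then, once.
The state is a dict: "time": time; "qpos": joint angles; "qvel": joint speeds; "joint_efforts": joint torques, N m; "tool_pos": TCP position; "tool_rot": TCP orientation; "contact_force": force on the tool from outside, world axes, zero at the start; "torque": the same for the moment, N m; "opening": finger opening in m; "grip_force": force on a finger pad.
Only numpy, scipy, OpenCV 4.12 (cv2) and the standard library are available. Lean on these libraries where they do the work, as an engineer would, in place of code of your own. Each camera call takes 0.05 s, during which the arm holds its last target. There are 200 camera calls.

## Working session

There is one attempt and no reset: what is moved stays moved. The work goes in short steps, Python scripts to look and compute and a tool call to move; the robot and the scene stay as the last step left them, time stands still between calls to the robot, and variables do not carry over. Pictures are saved under pics/ and viewed, at most 10 in all, crops included, and the job is handed in when it is done.

Besides the shell and the picture viewer there is one more tool, called after "Request:" as a command line: name --argument value ..., lists and objects as JSON in quotes. arm_command: Moves the arm, as the interface text tells. Its arguments: {"type":"object","properties":{"moves":{"type":"array"},"squeeze":{"type":"number"}},"required":["moves"]}

```bash
mkdir -p pics; python3 - <<'E'
from cell import robot
import cv2,json
s=robot.observe();print(s['time'],s['tool_pos'],s['tool_rot'],s['opening'])
for n in("scene","top"):
    im=robot.read_camera(n);cv2.imwrite(f'pics/{n}0.png',im[:,:,::-1]);m=robot.camera_model(n)
    print(n,m)
E
```

```text
0.0 [0.1757485  0.49427726 0.22605474] [-3.14008865e+00 -2.20431746e-04  2.79981434e+00] 0.09180748669604258
scene {'fx': 464.7195881960958, 'fy': 464.7195881960958, 'cx': 325.2130319224679, 'cy': 240.40323433987223, 'R': array([[-0.65049497,  0.75934564,  0.01582703],
       [ 0.49262922,  0.43768907, -0.75216004],
       [-0.57807676, -0.48147947, -0.65879039]]), 't': array([ 0.37888464, -0.16424624,  1.09895316])}
top {'fx': 482.152249113656, 'fy': 482.152249113656, 'cx': 321.38453868300803, 'cy': 237.27582480662565, 'R': array([[ 0.22078609, -0.97530964,  0.00496138],
       [-0.95062002, -0.21632901, -0.22253837],
       [ 0.21811711,  0.04441699, -0.97491131]]), 't': array([-0.14309005,  0.57518129,  0.79479105])}
```

View pics/scene0.png

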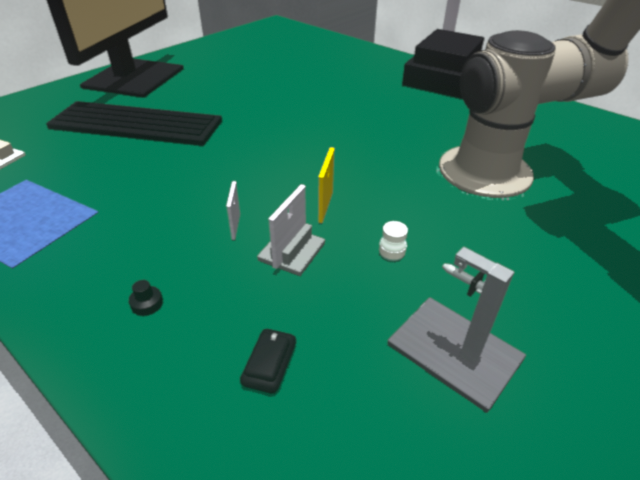

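View pics/top0.png

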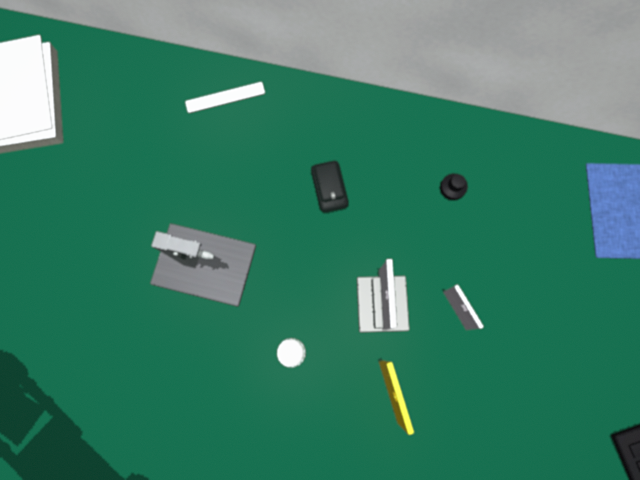

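Scene view: candidates are the rack tile at (290,225), a smaller plate at (234,210) and a yellow one at (326,185). In the top view they are at (388,295), (465,307) and (398,398). The rack tile is meant. The stand is at top (205,262), with its peg pointing right. A close crop comes next to check this and pick points.

```bash
python3 - <<'E'
import cv2,numpy as np
t=cv2.imread('pics/top0.png');s=cv2.imread('pics/scene0.png')
r=lambda im,x,y,w,h:cv2.resize(im[y:y+h,x:x+w],(400,300),interpolation=cv2.INTER_CUBIC)
cv2.imwrite('pics/c1.png',np.vstack([np.hstack([r(t,148,225,120,90),r(t,350,250,120,90)]),np.hstack([r(s,415,235,120,90),r(s,225,180,120,90)])]))
E
```

```text
(no output)
```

View pics/c1.png

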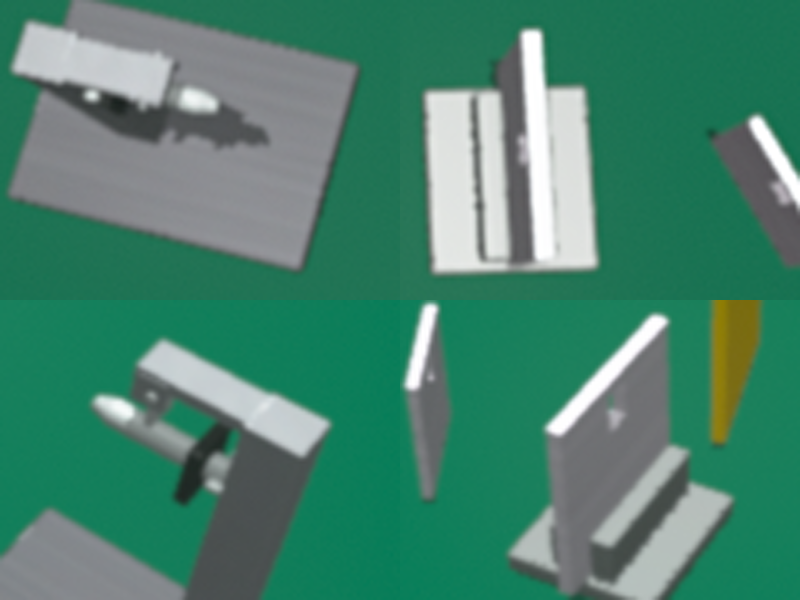

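The crops show the choice is right: a grey-backed plate with an eye, standing in the rack. Top-edge ends are at crop (532,30) and (544,262), and the peg tip is at crop (218,100) in top and (93,402) in scene. Next I cast rays onto the known heights.

```bash
cat > h.py <<'E'
import numpy as np
from cell import robot
def ray(n,u,v):
    m=robot.camera_model(n);d=m['R'].T@np.array([(u-m['cx'])/m['fx'],(v-m['cy'])/m['fy'],1]);return -m['R'].T@m['t'],d
def hit(n,u,v,z):
    c,d=ray(n,u,v);return (c+d*(z-c[2])/d[2]).round(4)
def tri(a,b):
    (c1,d1),(c2,d2)=a,b;k=np.linalg.lstsq(np.c_[d1,-d2],c2-c1,rcond=None)[0];p,q=c1+k[0]*d1,c2+k[1]*d2
    return ((p+q)/2).round(4),np.linalg.norm(p-q).round(4)
E
python3 - <<'E'
from h import *
S=lambda x,y:(148+x*.3-.35,225+y*.3-.35)
T=lambda x,y:(350+(x-400)*.3-.35,250+y*.3-.35)
SS=lambda x,y:(415+x*.3-.35,235+(y-300)*.3-.35)
ST=lambda x,y:(225+(x-400)*.3-.35,180+(y-300)*.3-.35)
print('base',[hit('top',*S(*p),.012) for p in((358,65),(300,270),(8,195))])
print('brk top',[hit('top',*S(*p),.188) for p in((175,58),(163,102),(25,22),(12,72))])
print('brk scene',[hit('scene',*SS(*p),.188) for p in((163,340),(133,375),(330,425),(303,458))])
print('tip',hit('top',*S(218,102),.15),hit('scene',*SS(93,402),.15),tri(ray('top',*S(218,102)),ray('scene',*SS(93,402))))
print('tile top',[hit('top',*T(*p),.122) for p in((522,30),(542,30),(535,262),(553,262))])
print('tile scene',[hit('scene',*ST(*p),.122) for p in((548,428),(563,435),(669,322),(655,314))])
print('rack',[hit('top',*T(*p),.012) for p in((424,91),(584,88),(598,267),(433,272))])
m=robot.camera_model('wrist');o=robot.observe()
print(m,o['tool_pos'],o['tool_rot'])
print('jar',hit('top',291,352,.06),'mouse',hit('top',330,187,.03),'cap',hit('top',454,186,.045),'yel',hit('top',390,365,.12),hit('top',410,433,.12),'small',hit('top',458,287,.09),hit('top',481,326,.09))
E
```

```text
base [array([0.5637, 0.1094, 0.012 ]), array([0.4448, 0.1116, 0.012 ]), array([0.449 , 0.2805, 0.012 ])]
brk top [array([0.5171, 0.1599, 0.188 ]), array([0.4962, 0.1595, 0.188 ]), array([0.5181, 0.2313, 0.188 ]), array([0.4944, 0.2301, 0.188 ])]
brk scene [array([0.4945, 0.1606, 0.188 ]), array([0.5205, 0.1616, 0.188 ]), array([0.4959, 0.2303, 0.188 ]), array([0.5188, 0.23  , 0.188 ])]
tip [0.5069 0.1452 0.15  ] [0.5048 0.143  0.15  ] (array([0.5068, 0.1442, 0.1522]), np.float64(0.0009))
tile top [array([ 0.5684, -0.127 ,  0.122 ]), array([ 0.5706, -0.1366,  0.122 ]), array([ 0.459 , -0.1546,  0.122 ]), array([ 0.4609, -0.1631,  0.122 ])]
tile scene [array([ 0.5669, -0.1363,  0.122 ]), array([ 0.5659, -0.1269,  0.122 ]), array([ 0.4606, -0.1535,  0.122 ]), array([ 0.46  , -0.1641,  0.122 ])]
rack [array([ 0.5452, -0.091 ,  0.012 ]), array([ 0.5667, -0.1779,  0.012 ]), array([ 0.4716, -0.2034,  0.012 ]), array([ 0.4491, -0.1161,  0.012 ])]
{'fx': 371.64829954431775, 'fy': 371.64829954431775, 'cx': 320.82193495125443, 'cy': 243.37723697562626, 'R': array([[ 0.33411849,  0.94253048, -0.00106196],
       [ 0.91128154, -0.32275289,  0.25572744],
       [ 0.24068815, -0.08641101, -0.96674834]]), 't': array([-0.52487142, -0.03219954,  0.3894773 ])} [0.17581208 0.49432204 0.22613468] [-3.14026191e+00 -1.61635493e-04  2.79977434e+00]
jar [ 0.387  -0.0058  0.06  ] mouse [ 0.6999 -0.0049  0.03  ] cap [ 0.7484 -0.232   0.045 ] yel [ 0.4033 -0.1655  0.12  ] [ 0.3114 -0.2143  0.12  ] small [ 0.5541 -0.258   0.09  ] [ 0.4983 -0.3057  0.09  ]
```

Request:
arm_command --moves '[[[-0.037, -0.031, -0.01], [0, 0, 0], 0.06], [[-0.075, -0.062, -0.02], [0, 0, 0], 0.06], [[-0.112, -0.093, -0.03], [0, 0, 0], 0.06], [[-0.15, -0.125, -0.034], [0, 0, 0], 0.06], [[-0.187, -0.156, -0.034], [0, 0, 0], 0.06]]'

```text
time: 0.6
tool_pos: [0.3005, 0.2834, 0.2612]
tool_rot: [3.141, 0.001, 2.8]
contact_force: [1.4, 0.4, -0.1]
opening: 0.0609
grip_force: 0.0
```

Request:
arm_command --moves '[[[-0.037, -0.031, 0], [0, 0, 0], 0.06], [[-0.075, -0.062, 0], [0, 0, 0], 0.06], [[-0.112, -0.093, 0], [0, 0, 0], 0.06], [[-0.15, -0.125, 0], [0, 0, 0], 0.06], [[-0.187, -0.156, 0], [0, 0, 0], 0.06]]'

```text
time: 1.1
tool_pos: [0.4242, 0.0733, 0.2606]
tool_rot: [3.141, -0.0, 2.799]
contact_force: [1.4, 1.6, -0.2]
opening: 0.06
grip_force: 0.0
```

Request:
arm_command --moves '[[[-0.037, -0.031, 0], [0, 0, -0.12], 0.06], [[-0.075, -0.062, 0], [0, 0, -0.24], 0.06], [[-0.112, -0.093, 0], [0, 0, -0.36], 0.06], [[-0.15, -0.125, 0], [0, 0, -0.48], 0.06], [[-0.187, -0.156, 0], [0, 0, -0.59], 0.06]]'

```text
time: 1.6
tool_pos: [0.5482, -0.1363, 0.2603]
tool_rot: [3.141, -0.0, -2.889]
contact_force: [1.2, 0.2, -0.5]
opening: 0.0601
grip_force: 0.0
```

```bash
cat >> h.py <<'E'
from scipy.spatial.transform import Rotation as Ro
def go(p,yaw):
    s=robot.observe();R=Ro.from_euler('xyz',s['tool_rot']);T=Ro.from_euler('xyz',[np.pi,0,yaw])
    print('t',round(s['time'],2),'pos',np.round(s['tool_pos'],4),'rot',np.round(s['tool_rot'],3),'F',np.round(s['contact_force'],1),'op',round(s['opening'],4),'grip',round(s['grip_force'],1))
    print('shift',R.inv().apply(np.array(p)-s['tool_pos']).round(4),'turn',(R.inv()*T).as_rotvec().round(3))
def wray(u,v):
    m=robot.camera_model('wrist');p=np.array([u-m['cx'],v-m['cy']]);r=np.linalg.norm(p);a=r/m['fx'];d=np.r_[p/r*np.sin(a),np.cos(a)]
    return -m['R'].T@m['t'],m['R'].T@d
def whit(u,v,z):
    c,d=wray(u,v);return (c+d*(z-c[2])/d[2]).round(4)
E
python3 - <<'E'
from h import *
import cv2
go([.549,-.136,.15],np.radians(194.3))
cv2.imwrite('pics/w1.png',robot.read_camera('wrist')[:,:,::-1])
E
```

```text
t 1.6 pos [ 0.5482 -0.1363  0.2603] rot [ 3.141 -0.    -2.889] F [ 1.2  0.2 -0.5] op 0.0601 grip 0.0
shift [-1.000e-03  1.000e-04  1.103e-01] turn [ 0.001 -0.     0.003]
```

View pics/w1.png

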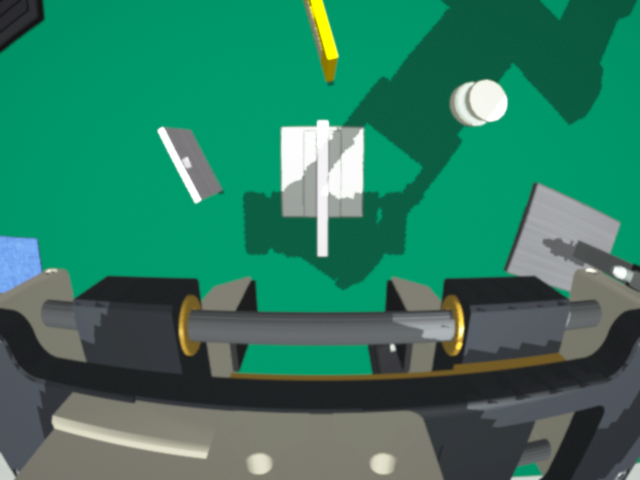

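The wrist view shows the tile's top edge running vertically from (323,121) to (323,257), centred between the fingers.

```bash
python3 - <<'E'
from h import *
a,b=whit(323,121,.122),whit(322.5,257,.122);print(a,b,(a+b)/2,np.linalg.norm(a-b),np.degrees(np.arctan2(*(b-a)[1::-1])))
E
```

```text
[ 0.4638 -0.1636  0.122 ] [ 0.571  -0.1357  0.122 ] [ 0.5174  -0.14965  0.122  ] 0.11077116050669503 14.588233023963237
```

Request:
arm_command --moves '[[[0, 0, 0.04], [0, 0, 0], 0.06], [[-0.002, 0, 0.08], [0, 0, 0], 0.06], [[-0.002, 0, 0.12], [0, 0, 0], 0.06], [[-0.002, 0, 0.15], [0, 0, 0], 0.05], [[-0.002, 0, 0.168], [0, 0, 0], 0.04]]'

```text
time: 2.15
tool_pos: [0.5479, -0.1332, 0.0895]
tool_rot: [3.139, -0.004, -2.894]
contact_force: [-0.1, 0.2, 0.0]
opening: 0.0488
grip_force: 0.0
```

```bash
python3 - <<'E'
from h import *
import cv2
go([.55,-.136,.092],np.radians(194.3))
m=robot.camera_model('wrist');s=robot.observe();R=Ro.from_euler('xyz',s['tool_rot']);print(R.inv().apply(-m['R'].T@m['t']-s['tool_pos']),R.inv().apply(m['R'].T).round(3))
cv2.imwrite('pics/w2.png',robot.read_camera('wrist')[:,:,::-1])
E
```

```text
t 2.15 pos [ 0.5479 -0.1332  0.0895] rot [ 3.139 -0.004 -2.894] F [-0.1  0.2  0. ] op 0.0488 grip 0.0
shift [-0.0013 -0.0033 -0.0025] turn [ 0.003 -0.004 -0.002]
[ 0.06874501  0.00054363 -0.15806553] [[ 0.01   0.971 -0.241]
 [-0.998 -0.007 -0.069]
 [-0.069  0.241  0.968]]
```

View pics/w2.png

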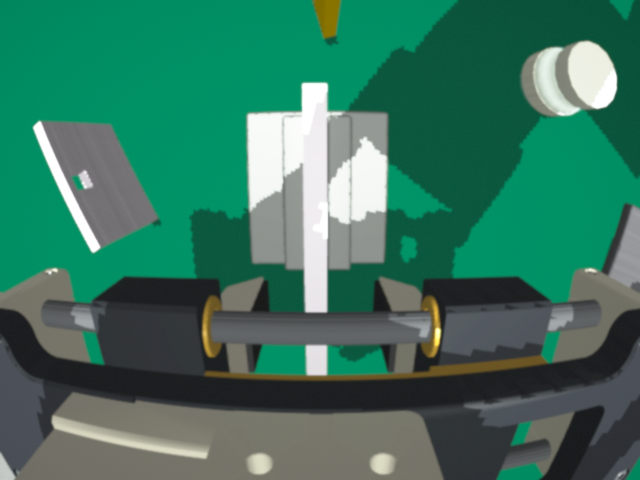

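The tile is between the fingers, centred at u≈315 against a finger mid-line of 321, which is about 2 mm. The arm still seems to be settling.

Request:
arm_command --moves '[[[0, 0, 0], [0, 0, 0], 0.04], [[0, 0, 0], [0, 0, 0], 0.04], [[0, 0, 0], [0, 0, 0], 0.04], [[0, 0, 0], [0, 0, 0], 0.04], [[0, 0, 0], [0, 0, 0], 0.04]]'

```text
time: 2.7
tool_pos: [0.5499, -0.1339, 0.0935]
tool_rot: [-3.141, 0.001, -2.893]
contact_force: [0.4, -0.4, -1.0]
opening: 0.0401
grip_force: 0.0
```

Request:
arm_command --moves '[[[0, -0.002, 0.001], [0, 0, 0], 0.03], [[0, -0.002, 0.001], [0, 0, 0], 0.02], [[0, -0.002, 0.001], [0, 0, 0], 0.012], [[0, -0.002, 0.001], [0, 0, 0], 0.0], [[0, -0.002, 0.001], [0, 0, 0], 0.0]]' --squeeze 8

```text
time: 3.2
tool_pos: [0.5501, -0.1357, 0.0917]
tool_rot: [3.141, -0.0, -2.893]
contact_force: [-0.2, 0.2, 0.3]
opening: 0.008
grip_force: 8.0
```

Request:
arm_command --moves '[[[0, 0, 0], [0, 0, 0], 0], [[0, 0, 0], [0, 0, 0], 0], [[0, 0, 0], [0, 0, 0], 0], [[0, 0, 0], [0, 0, 0], 0], [[0, 0, 0], [0, 0, 0], 0]]' --squeeze 50

```text
time: 3.7
tool_pos: [0.5501, -0.1357, 0.0917]
tool_rot: [3.141, -0.0, -2.893]
contact_force: [-0.4, 0.6, 0.3]
opening: 0.008
grip_force: 50.0
```

Request:
arm_command --moves '[[[0, 0, -0.01], [0, 0, 0], 0], [[0, 0, -0.03], [0, 0, 0], 0], [[0, 0, -0.06], [0, 0, 0], 0], [[0, 0, -0.09], [0, 0, 0], 0], [[0, 0, -0.1], [0, 0, 0], 0]]'

```text
time: 4.2
tool_pos: [0.5514, -0.1363, 0.1953]
tool_rot: [-3.138, 0.005, -2.893]
contact_force: [-0.2, -0.9, -2.1]
opening: 0.0074
grip_force: 50.0
```

Request:
arm_command --moves '[[[-0.008, 0.035, 0], [0, 0, 0.05], 0], [[-0.016, 0.07, 0], [0, 0, 0.1], 0], [[-0.024, 0.105, 0], [0, 0, 0.16], 0], [[-0.032, 0.14, 0], [0, 0, 0.21], 0], [[-0.04, 0.175, 0], [0, 0, 0.262], 0]]'

```text
time: 4.7
tool_pos: [0.5452, 0.0451, 0.1911]
tool_rot: [3.141, -0.001, 3.125]
contact_force: [-0.2, 0.0, -2.4]
opening: 0.0076
grip_force: 50.0
```

```bash
python3 - <<'E'
from h import *
go([.5433,.1047,.1367],np.radians(179.3))
E
```

```text
t 4.7 pos [0.5452 0.0451 0.1911] rot [ 3.141e+00 -1.000e-03  3.125e+00] F [-0.2  0.  -2.4] op 0.0076 grip 50.0
shift [0.0028 0.0596 0.0544] turn [ 0.    -0.001 -0.004]
```

Request:
arm_command --moves '[[[0.003, 0.02, 0.015], [0, 0, 0], 0], [[0.003, 0.04, 0.03], [0, 0, 0], 0], [[0.003, 0.053, 0.045], [0, 0, 0], 0], [[0.003, 0.055, 0.054], [0, 0, 0], 0], [[0.003, 0.055, 0.054], [0, 0, 0], 0]]'

```text
time: 5.2
tool_pos: [0.5425, 0.0987, 0.136]
tool_rot: [-3.141, -0.004, 3.129]
contact_force: [0.3, -0.2, -2.2]
opening: 0.0078
grip_force: 50.0
```

```bash
python3 - <<'E'
from h import *
import cv2
go([.5433,.1047,.1367],np.radians(179.3))
a=robot.read_camera('scene')[:,:,::-1];b=robot.read_camera('top')[:,:,::-1]
r=lambda im,x,y,w,h:cv2.resize(im[y:y+h,x:x+w],(800,h*800//w),interpolation=cv2.INTER_CUBIC)
cv2.imwrite('pics/s3.png',a);cv2.imwrite('pics/t3.png',b)
cv2.imwrite('pics/c3.png',np.vstack([r(a,380,200,160,60),r(b,150,215,160,60)]))
E
```

```text
t 5.2 pos [0.5425 0.0987 0.136 ] rot [-3.141 -0.004  3.129] F [ 0.3 -0.2 -2.2] op 0.0078 grip 50.0
shift [-0.0007  0.006  -0.0007] turn [-0.    -0.004 -0.001]
```

View pics/c3.png

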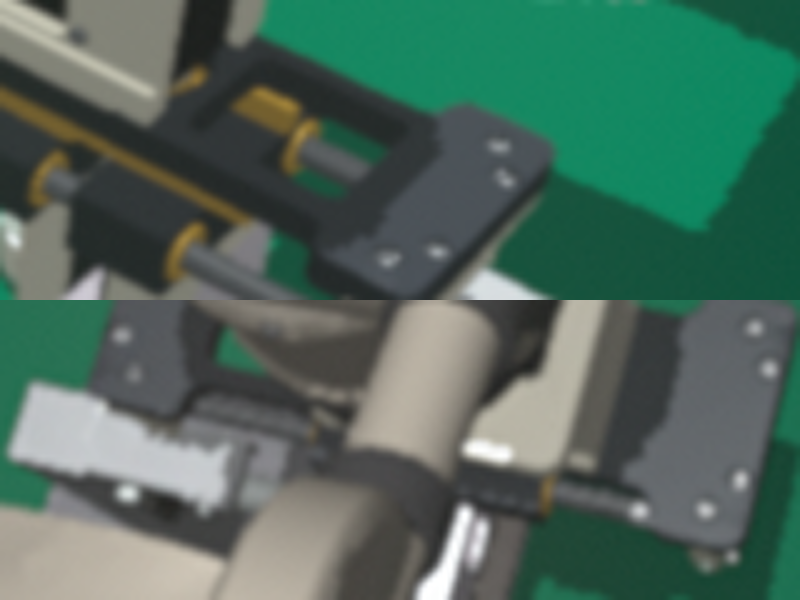

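Scene and top are occluded by the gripper. I'll use the wrist view.

```bash
python3 - <<'E'
from h import *
import cv2
go([.5433,.1047,.1367],np.radians(179.3))
a=robot.read_camera('wrist')[:,:,::-1];cv2.imwrite('pics/w3.png',a)
cv2.imwrite('pics/c4.png',cv2.resize(a[60:390,180:620],(800,600),interpolation=cv2.INTER_CUBIC))
E
```

```text
t 5.3 pos [0.5438 0.098  0.1378] rot [-3.141 -0.     3.127] F [ 0.6 -0.1 -1.9] op 0.0078 grip 50.0
shift [0.0006 0.0067 0.0011] turn [-0.    -0.    -0.002]
```

View pics/c4.png

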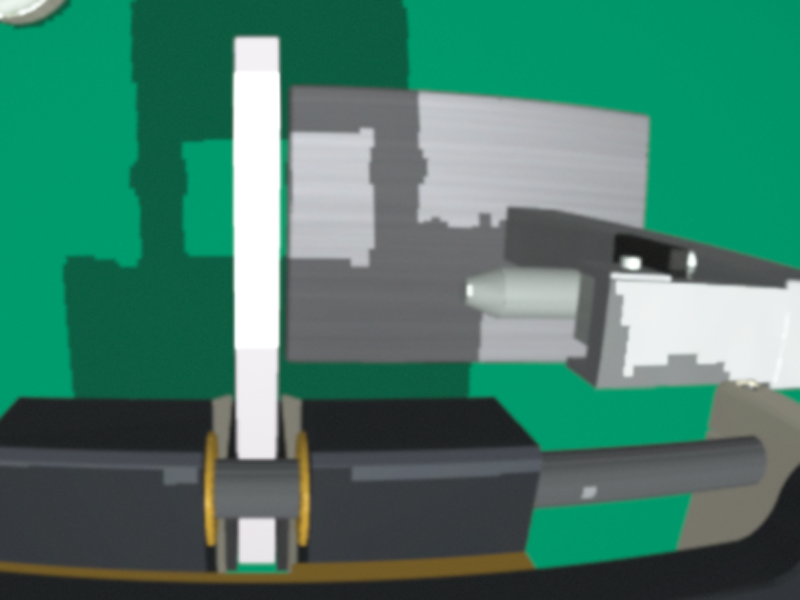

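The view shows the tile's top edge from crop (257,37) to (257,565) and the peg tip at crop (470,291). The peg runs along the image rows and the base front edge is parallel to the tile.

```bash
python3 - <<'E'
from h import *
s=robot.observe();R=Ro.from_euler('xyz',s['tool_rot']);p=s['tool_pos'];k=440/800
f=lambda x,y:(180+x*k,60+y*k)
m=robot.camera_model('wrist');print(R.inv().apply(-m['R'].T@m['t']-p).round(4),R.inv().apply(m['R']).round(3)[2])
L=lambda x,y,z:(R.inv().apply(whit(*f(x,y),z)-p).round(4),whit(*f(x,y),z))
zt=p[2]+.0303
for q in((257,37,zt),(257,565,zt),(280,37,zt),(234,37,zt),(470,291,.150),(508,291,.150),(508,267,.150),(508,317,.15),(572,358,.188),(597,386,.188),(600,275,.188),(290,88,.012),(287,360,.012)):print(q,*L(*q))
E
```

```text
[ 0.0689  0.0005 -0.1581] [-0.256  0.001  0.967]
(257, 37, np.float64(0.1685474620171988)) [ 0.0921  0.0007 -0.0303] [0.452  0.1    0.1685]
(257, 565, np.float64(0.1685474620171988)) [-0.0188  0.0008 -0.0302] [0.5629 0.0985 0.1685]
(280, 37, np.float64(0.1685474620171988)) [ 0.0921  0.0049 -0.0303] [0.452  0.1042 0.1685]
(234, 37, np.float64(0.1685474620171988)) [ 0.0921 -0.0036 -0.0303] [0.4519 0.0957 0.1685]
(470, 291, 0.15) [ 0.0402  0.0494 -0.0118] [0.5046 0.1479 0.15  ]
(508, 291, 0.15) [ 0.0403  0.0588 -0.0118] [0.5046 0.1573 0.15  ]
(508, 267, 0.15) [ 0.046   0.0584 -0.0118] [0.4989 0.157  0.15  ]
(508, 317, 0.15) [ 0.0341  0.0594 -0.0118] [0.5108 0.1578 0.15  ]
(572, 358, 0.188) [ 0.0357  0.0577 -0.0498] [0.5092 0.1562 0.188 ]
(597, 386, 0.188) [ 0.0302  0.064  -0.0498] [0.5148 0.1624 0.188 ]
(600, 275, 0.188) [ 0.051   0.0617 -0.0498] [0.4939 0.1604 0.188 ]
(290, 88, 0.012) [0.0987 0.0145 0.1262] [0.4457 0.1139 0.012 ]
(287, 360, 0.012) [-0.0185  0.0142  0.1263] [0.5629 0.1119 0.012 ]
```

Request:
arm_command --moves '[[[0.0033, 0.01, 0], [0, 0, 0], 0], [[0.0033, 0.02, 0], [0, 0, 0], 0], [[0.0033, 0.028, 0], [0, 0, 0], 0], [[0.0033, 0.034, 0], [0, 0, 0], 0], [[0.0033, 0.036, 0], [0, 0, 0], 0]]'

```text
time: 5.85
tool_pos: [0.5408, 0.1358, 0.1378]
tool_rot: [3.141, 0.0, 3.129]
contact_force: [0.5, -0.1, -2.3]
opening: 0.0076
grip_force: 50.0
```

Request:
arm_command --moves '[[[0, 0.003, 0], [0, 0, 0], 0], [[0, 0.007, 0], [0, 0, 0], 0], [[0, 0.01, 0], [0, 0, 0], 0], [[0, 0.012, 0], [0, 0, 0], 0], [[0, 0.012, 0], [0, 0, 0], 0]]'

```text
time: 6.35
tool_pos: [0.541, 0.147, 0.1377]
tool_rot: [3.141, 0.0, 3.128]
contact_force: [-0.1, -0.1, -2.1]
opening: 0.008
grip_force: 50.0
```

```bash
python3 - <<'E'
from h import *
import cv2
go([.5405,.150,.1367],np.radians(179.3))
a=robot.read_camera('wrist')[:,:,::-1];cv2.imwrite('pics/w4.png',a)
cv2.imwrite('pics/c5.png',cv2.resize(a[120:340,230:523],(800,600),interpolation=cv2.INTER_CUBIC))
E
```

```text
t 6.35 pos [0.541  0.147  0.1377] rot [3.141 0.    3.128] F [-0.1 -0.1 -2.1] op 0.008 grip 50.0
shift [0.0005 0.003  0.001 ] turn [ 0.     0.    -0.001]
```

View pics/c5.png

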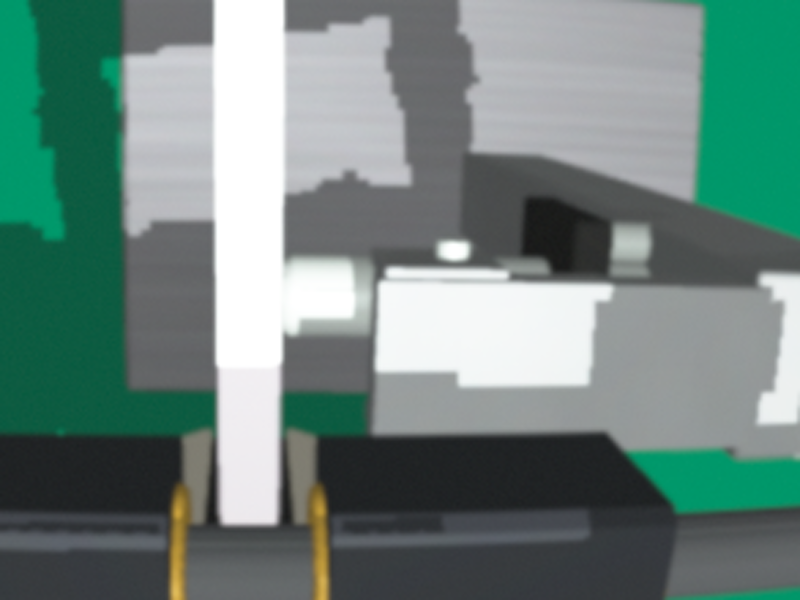

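The peg is in the eye: no peg is visible left of the tile, there is no lateral force, and the bracket is clear. Next I lower the tile onto the peg.

Request:
arm_command --moves '[[[0, 0, 0.0005], [0, 0, 0], 0], [[0, 0, 0.001], [0, 0, 0], 0], [[0, 0, 0.0015], [0, 0, 0], 0], [[0, 0, 0.002], [0, 0, 0], 0], [[0, 0, 0.002], [0, 0, 0], 0]]'

```text
time: 6.9
tool_pos: [0.5409, 0.1467, 0.1356]
tool_rot: [3.142, -0.0, 3.128]
contact_force: [0.2, 0.1, -1.7]
opening: 0.0078
grip_force: 50.0
```

Request:
arm_command --moves '[[[0, 0, 0.0003], [0, 0, 0], 0], [[0, 0, 0.0006], [0, 0, 0], 0], [[0, 0, 0.0008], [0, 0, 0], 0], [[0, 0, 0.0008], [0, 0, 0], 0], [[0, 0, 0.0008], [0, 0, 0], 0]]'

```text
time: 7.4
tool_pos: [0.541, 0.1468, 0.1349]
tool_rot: [3.142, 0.0, 3.128]
contact_force: [-0.4, -0.3, -3.2]
opening: 0.008
grip_force: 50.0
```

Request:
arm_command --moves '[[[0, 0.004, 0.0003], [0, 0, 0], 0], [[0, 0.008, 0.0003], [0, 0, 0], 0], [[0, 0.012, 0.0003], [0, 0, 0], 0], [[0, 0.016, 0.0003], [0, 0, 0], 0], [[0, 0.02, 0.0003], [0, 0, 0], 0]]'

```text
time: 7.9
tool_pos: [0.5412, 0.1672, 0.1346]
tool_rot: [3.142, 0.0, 3.128]
contact_force: [0.4, 0.3, -2.7]
opening: 0.0074
grip_force: 50.0
```

Request:
arm_command --moves '[[[0, 0.002, 0], [0, 0, 0], 0], [[0, 0.004, 0], [0, 0, 0], 0], [[0, 0.006, 0], [0, 0, 0], 0], [[0, 0.008, 0], [0, 0, 0], 0], [[0, 0.01, 0], [0, 0, 0], 0]]'

```text
time: 8.4
tool_pos: [0.5414, 0.1769, 0.1347]
tool_rot: [3.142, 0.0, 3.128]
contact_force: [0.2, -0.5, -1.7]
opening: 0.0075
grip_force: 50.0
```

Request:
arm_command --moves '[[[0, 0.0015, 0], [0, 0, 0], 0], [[0, 0.003, 0], [0, 0, 0], 0], [[0, 0.0045, 0], [0, 0, 0], 0], [[0, 0.006, 0], [0, 0, 0], 0], [[0, 0.007, 0], [0, 0, 0], 0]]'

```text
time: 8.9
tool_pos: [0.5415, 0.1839, 0.1346]
tool_rot: [3.141, 0.0, 3.128]
contact_force: [0.1, 0.1, -1.6]
opening: 0.0077
grip_force: 50.0
```

Request:
arm_command --moves '[[[0, 0.0003, 0], [0, 0, 0], 0], [[0, 0.0006, 0], [0, 0, 0], 0], [[0, 0.001, 0], [0, 0, 0], 0], [[0, 0.001, 0], [0, 0, 0], 0], [[0, 0.001, 0], [0, 0, 0], 0]]'

```text
time: 9.4
tool_pos: [0.5415, 0.1848, 0.1346]
tool_rot: [3.141, 0.0, 3.128]
contact_force: [0.1, -1.0, -1.3]
opening: 0.0076
grip_force: 50.0
```

Request:
arm_command --moves '[[[0, 0.0003, 0], [0, 0, 0], 0], [[0, 0.0006, 0], [0, 0, 0], 0], [[0, 0.001, 0], [0, 0, 0], 0], [[0, 0.001, 0], [0, 0, 0], 0], [[0, 0.001, 0], [0, 0, 0], 0]]'

```text
time: 9.9
tool_pos: [0.5415, 0.1858, 0.1346]
tool_rot: [3.141, 0.0, 3.128]
contact_force: [-0.1, -0.6, -1.1]
opening: 0.0076
grip_force: 50.0
```

Request:
arm_command --moves '[[[0, 0.0003, 0], [0, 0, 0], 0], [[0, 0.0006, 0], [0, 0, 0], 0], [[0, 0.001, 0], [0, 0, 0], 0], [[0, 0.001, 0], [0, 0, 0], 0], [[0, 0.001, 0], [0, 0, 0], 0]]'

```text
time: 10.4
tool_pos: [0.5415, 0.1868, 0.1346]
tool_rot: [3.141, 0.0, 3.128]
contact_force: [-0.4, 0.3, -1.8]
opening: 0.0077
grip_force: 50.0
```

Request:
arm_command --moves '[[[0, 0.0004, 0], [0, 0, 0], 0], [[0, 0.0008, 0], [0, 0, 0], 0], [[0, 0.001, 0], [0, 0, 0], 0], [[0, 0.001, 0], [0, 0, 0], 0], [[0, 0.001, 0], [0, 0, 0], 0]]'

```text
time: 10.9
tool_pos: [0.5416, 0.1876, 0.1346]
tool_rot: [-3.141, 0.0, 3.128]
contact_force: [0.6, -3.1, -0.9]
opening: 0.0076
grip_force: 50.0
```

Request:
arm_command --moves '[[[0, 0.0004, 0], [0, 0, 0], 0], [[0, 0.0008, 0], [0, 0, 0], 0], [[0, 0.001, 0], [0, 0, 0], 0], [[0, 0.001, 0], [0, 0, 0], 0], [[0, 0.001, 0], [0, 0, 0], 0]]'

```text
time: 11.4
tool_pos: [0.5416, 0.1886, 0.1346]
tool_rot: [-3.141, 0.0, 3.128]
contact_force: [-0.7, -5.5, -0.9]
opening: 0.0074
grip_force: 50.0
```

Request:
arm_command --moves '[[[0, 0.0003, 0], [0, 0, 0], 0], [[0, 0.0006, 0], [0, 0, 0], 0], [[0, 0.0006, 0], [0, 0, 0], 0], [[0, 0.0006, 0], [0, 0, 0], 0], [[0, 0.0006, 0], [0, 0, 0], 0]]'

```text
time: 11.9
tool_pos: [0.5416, 0.1891, 0.1346]
tool_rot: [-3.141, -0.0, 3.128]
contact_force: [0.4, -6.3, -1.8]
opening: 0.0079
grip_force: 50.0
```

```bash
python3 - <<'E'
from h import *
import cv2
go([.5405,.150,.1367],np.radians(179.3))
a=robot.read_camera('wrist')[:,:,::-1];b=robot.read_camera('scene')[:,:,::-1];cv2.imwrite('pics/w5.png',a)
r=lambda im,x,y,w,h:cv2.resize(im[y:y+h,x:x+w],(400,600),interpolation=cv2.INTER_CUBIC)
cv2.imwrite('pics/c6.png',np.hstack([r(a,240,120,160,240),r(b,400,190,120,180)]))
E
```

```text
t 11.9 pos [0.5416 0.1891 0.1346] rot [-3.141 -0.     3.128] F [ 0.4 -6.3 -1.8] op 0.0079 grip 50.0
shift [ 0.0005 -0.0391 -0.0021] turn [-0.    -0.    -0.002]
```

View pics/c6.png

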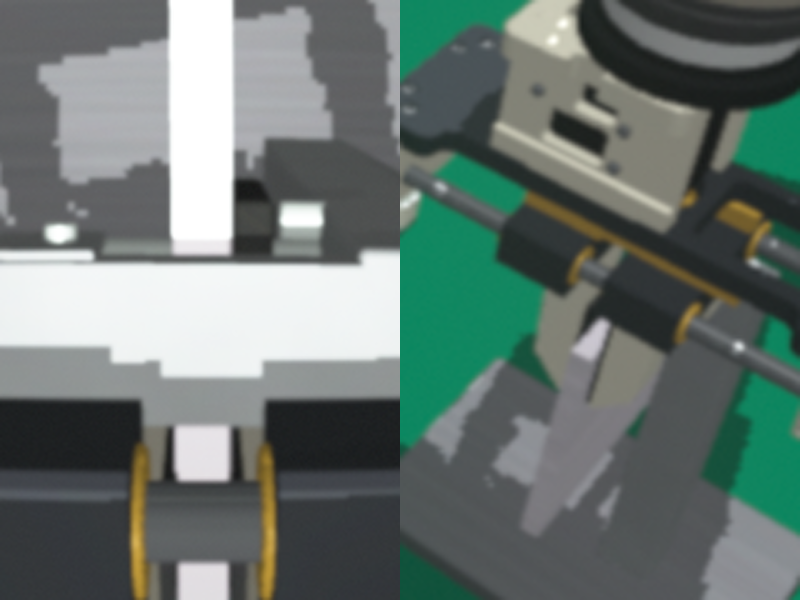

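The flap is hidden behind the bracket. The tile is against the pad with about 6 N, 1.9 mm in. I'll press slightly more, then ease back and feel for the flap, expected at TCP y ≈ 0.177.

Request:
arm_command --moves '[[[0, 0.0005, 0], [0, 0, 0], 0], [[0, 0.0006, 0], [0, 0, 0], 0], [[0, 0.0006, 0], [0, 0, 0], 0], [[0, 0.0006, 0], [0, 0, 0], 0], [[0, 0.0006, 0], [0, 0, 0], 0]]'

```text
time: 12.5
tool_pos: [0.5416, 0.1895, 0.1346]
tool_rot: [-3.141, -0.0, 3.128]
contact_force: [-0.5, -6.1, -1.1]
opening: 0.0073
grip_force: 50.0
```

Request:
arm_command --moves '[[[0, -0.002, 0], [0, 0, 0], 0], [[0, -0.004, 0], [0, 0, 0], 0], [[0, -0.006, 0], [0, 0, 0], 0], [[0, -0.008, 0], [0, 0, 0], 0], [[0, -0.01, 0], [0, 0, 0], 0]]'

```text
time: 13.0
tool_pos: [0.5414, 0.1802, 0.1346]
tool_rot: [3.141, 0.0, 3.128]
contact_force: [0.0, -0.2, -0.7]
opening: 0.0078
grip_force: 50.0
```

Request:
arm_command --moves '[[[0, -0.0004, 0], [0, 0, 0], 0], [[0, -0.0008, 0], [0, 0, 0], 0], [[0, -0.001, 0], [0, 0, 0], 0], [[0, -0.001, 0], [0, 0, 0], 0], [[0, -0.001, 0], [0, 0, 0], 0]]'

```text
time: 13.5
tool_pos: [0.5414, 0.179, 0.1346]
tool_rot: [3.142, 0.0, 3.128]
contact_force: [0.1, 0.9, -1.6]
opening: 0.0079
grip_force: 50.0
```

Request:
arm_command --moves '[[[0, -0.0004, 0], [0, 0, 0], 0], [[0, -0.0008, 0], [0, 0, 0], 0], [[0, -0.001, 0], [0, 0, 0], 0], [[0, -0.001, 0], [0, 0, 0], 0], [[0, -0.001, 0], [0, 0, 0], 0]]'

```text
time: 14.0
tool_pos: [0.5414, 0.178, 0.1346]
tool_rot: [3.142, 0.0, 3.128]
contact_force: [0.0, 0.4, -0.7]
opening: 0.0077
grip_force: 50.0
```

Request:
arm_command --moves '[[[0, -0.0002, 0], [0, 0, 0], 0], [[0, -0.0004, 0], [0, 0, 0], 0], [[0, -0.0005, 0], [0, 0, 0], 0], [[0, -0.0005, 0], [0, 0, 0], 0], [[0, -0.0005, 0], [0, 0, 0], 0]]'

```text
time: 14.5
tool_pos: [0.5414, 0.1775, 0.1346]
tool_rot: [3.142, 0.0, 3.128]
contact_force: [-0.3, 0.6, -1.8]
opening: 0.0077
grip_force: 50.0
```

Request:
arm_command --moves '[[[0, -0.0002, 0], [0, 0, 0], 0], [[0, -0.0004, 0], [0, 0, 0], 0], [[0, -0.0005, 0], [0, 0, 0], 0], [[0, -0.0005, 0], [0, 0, 0], 0], [[0, -0.0005, 0], [0, 0, 0], 0]]'

```text
time: 15.0
tool_pos: [0.5414, 0.1771, 0.1346]
tool_rot: [3.141, 0.0, 3.128]
contact_force: [0.7, 0.7, -1.2]
opening: 0.0075
grip_force: 50.0
```

Request:
arm_command --moves '[[[0, -0.0002, 0], [0, 0, 0], 0], [[0, -0.0003, 0], [0, 0, 0], 0], [[0, -0.0003, 0], [0, 0, 0], 0], [[0, -0.0003, 0], [0, 0, 0], 0], [[0, -0.0003, 0], [0, 0, 0], 0]]'

```text
time: 15.5
tool_pos: [0.5414, 0.1769, 0.1346]
tool_rot: [3.141, 0.0, 3.128]
contact_force: [0.1, 2.5, -1.5]
opening: 0.0076
grip_force: 50.0
```

Request:
arm_command --moves '[[[0, -0.0002, 0], [0, 0, 0], 0], [[0, -0.0003, 0], [0, 0, 0], 0], [[0, -0.0003, 0], [0, 0, 0], 0], [[0, -0.0003, 0], [0, 0, 0], 0], [[0, -0.0003, 0], [0, 0, 0], 0]]'

```text
time: 16.0
tool_pos: [0.5414, 0.1768, 0.1346]
tool_rot: [3.141, 0.0, 3.128]
contact_force: [-0.8, 5.2, -2.2]
opening: 0.0076
grip_force: 50.0
```

Request:
arm_command --moves '[[[0, -0.0001, 0], [0, 0, 0], 0], [[0, -0.0001, 0], [0, 0, 0], 0], [[0, -0.0001, 0], [0, 0, 0], 0], [[0, -0.0001, 0], [0, 0, 0], 0], [[0, -0.0001, 0], [0, 0, 0], 0]]'

```text
time: 16.5
tool_pos: [0.5414, 0.1768, 0.1347]
tool_rot: [3.141, 0.0, 3.128]
contact_force: [0.7, 5.3, -2.0]
opening: 0.0078
grip_force: 50.0
```

Request:
arm_command --moves '[[[0, 0.0005, 0], [0, 0, 0], 0], [[0, 0.001, 0], [0, 0, 0], 0], [[0, 0.002, 0], [0, 0, 0], 0], [[0, 0.003, 0], [0, 0, 0], 0], [[0, 0.004, 0], [0, 0, 0], 0]]'

```text
time: 17.0
tool_pos: [0.5414, 0.1799, 0.1346]
tool_rot: [-3.141, -0.0, 3.128]
contact_force: [-0.3, -0.7, -1.7]
opening: 0.008
grip_force: 50.0
```

Request:
arm_command --moves '[[[0, 0, 0.0002], [0, 0, 0], 0], [[0, 0, 0.0004], [0, 0, 0], 0], [[0, 0, 0.0005], [0, 0, 0], 0], [[0, 0, 0.0005], [0, 0, 0], 0], [[0, 0, 0.0005], [0, 0, 0], 0]]'

```text
time: 17.5
tool_pos: [0.5415, 0.1802, 0.1344]
tool_rot: [-3.141, 0.0, 3.128]
contact_force: [-1.1, -0.9, 4.1]
opening: 0.008
grip_force: 50.0
```

Request:
arm_command --moves '[[[0, 0, 0.0002], [0, 0, 0], 0], [[0, 0, 0.0004], [0, 0, 0], 0], [[0, 0, 0.0004], [0, 0, 0], 0], [[0, 0, 0.0004], [0, 0, 0], 0], [[0, 0, 0.0004], [0, 0, 0], 0]]'

```text
time: 18.0
tool_pos: [0.5415, 0.1802, 0.1343]
tool_rot: [-3.142, 0.0, 3.128]
contact_force: [-0.9, -2.2, 6.9]
opening: 0.0075
grip_force: 50.0
```

Request:
arm_command --moves '[[[0, 0, -0.0005], [0, 0, 0], 0], [[0, 0, -0.0007], [0, 0, 0], 0], [[0, 0, -0.0007], [0, 0, 0], 0], [[0, 0, -0.0007], [0, 0, 0], 0], [[0, 0, -0.0007], [0, 0, 0], 0]]' --squeeze 10

```text
time: 18.5
tool_pos: [0.5415, 0.1805, 0.1344]
tool_rot: [3.141, 0.0, 3.128]
contact_force: [0.5, 0.8, 2.3]
opening: 0.008
grip_force: 10.0
```

Request:
arm_command --moves '[[[0, 0, 0], [0, 0, 0], 0.009], [[0, 0, 0], [0, 0, 0], 0.011], [[0, 0, 0], [0, 0, 0], 0.013], [[0, 0, 0], [0, 0, 0], 0.016], [[0, 0, 0], [0, 0, 0], 0.02]]' --squeeze 3

```text
time: 19.0
tool_pos: [0.5414, 0.1802, 0.1344]
tool_rot: [3.142, -0.0, 3.128]
contact_force: [0.1, 0.5, -0.2]
opening: 0.0189
grip_force: 0.0
```

Request:
arm_command --moves '[[[0, 0, 0], [0, 0, 0], 0.024], [[0, 0, 0], [0, 0, 0], 0.028], [[0, 0, 0], [0, 0, 0], 0.03], [[0, 0, 0], [0, 0, 0], 0.03], [[0, 0, 0], [0, 0, 0], 0.03]]'

```text
time: 19.5
tool_pos: [0.5414, 0.1803, 0.1344]
tool_rot: [3.142, -0.0, 3.128]
contact_force: [0.4, 0.3, 0.2]
opening: 0.0303
grip_force: 0.0
```

```bash
python3 - <<'E'
from h import *
import cv2
go([.5405,.150,.1367],np.radians(179.3))
a=robot.read_camera('wrist')[:,:,::-1]
cv2.imwrite('pics/c7.png',cv2.resize(a[100:400,200:440],(640,600*4//3-200)))
E
```

```text
t 19.5 pos [0.5414 0.1803 0.1344] rot [ 3.142 -0.     3.128] F [0.4 0.3 0.2] op 0.0303 grip 0.0
shift [ 0.0005 -0.0303 -0.0023] turn [ 0.    -0.    -0.002]
```

View pics/c7.png

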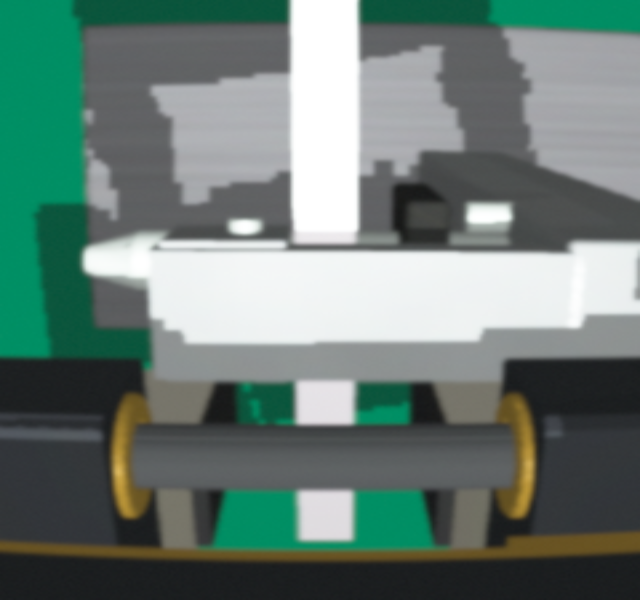

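The tile hangs centred between the open fingers, clear of both. Next I retreat straight up, let it settle, and hand in.

Request:
arm_command --moves '[[[0, 0, -0.01], [0, 0, 0], 0.03], [[0, 0, -0.03], [0, 0, 0], 0.03], [[0, 0, -0.06], [0, 0, 0], 0.03], [[0, 0, -0.09], [0, 0, 0], 0.03], [[0, 0, -0.12], [0, 0, 0], 0.03]]'

```text
time: 20.05
tool_pos: [0.5413, 0.1803, 0.2565]
tool_rot: [3.141, 0.001, 3.128]
contact_force: [0.5, 0.3, 0.2]
opening: 0.0299
grip_force: 0.0
```

Request:
arm_command --moves '[[[0, 0, 0], [0, 0, 0], 0.03], [[0, 0, 0], [0, 0, 0], 0.03], [[0, 0, 0], [0, 0, 0], 0.03], [[0, 0, 0], [0, 0, 0], 0.03], [[0, 0, 0], [0, 0, 0], 0.03]]'

```text
time: 20.55
tool_pos: [0.5411, 0.1802, 0.2535]
tool_rot: [-3.141, -0.002, 3.128]
contact_force: [-0.9, 0.1, -0.2]
opening: 0.0304
grip_force: 0.0
```

Request:
arm_command --moves '[[[0, 0, 0], [0, 0, 0], 0.03], [[0, 0, 0], [0, 0, 0], 0.03], [[0, 0, 0], [0, 0, 0], 0.03], [[0, 0, 0], [0, 0, 0], 0.03], [[0, 0, 0], [0, 0, 0], 0.03]]'

```text
time: 21.05
tool_pos: [0.5414, 0.1803, 0.2545]
tool_rot: [3.142, 0.0, 3.128]
contact_force: [0.6, -0.1, 0.0]
opening: 0.0303
grip_force: 0.0
```

```bash
python3 - <<'E'
from h import *
go([.54,.18,.25],3.128);print(robot.hand_in())
E
```

```text
t 21.05 pos [0.5414 0.1803 0.2545] rot [3.142 0.    3.128] F [ 0.6 -0.1  0. ] op 0.0303 grip 0.0
shift [ 0.0014 -0.0003  0.0045] turn [ 0.  0. -0.]
the job is handed in; nothing more can be done
None
```

The tile hangs by its eye on the peg, released and clear of the gripper, and the job was handed in at 21 s with no verdict returned; the flap was never visible, but it held a pull of about 5 N (you asked for about 6 N) where the shut flap should stop the eye.

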